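Seat the driver plate on its studs and fit the collar

ROBOT

A 6-joint arm with a two-finger parallel gripper is mounted at the origin on a cart in front of the work surface, level with it; the furniture and walls round the work are solid. World frame = base frame: x ahead of the robot, y to its left, z up, the work surface at z = 0. Lengths are in mm, angles in rad, forces in N, time in s.
With the tool pointing down it reaches from about 275 to 775 mm from the base axis. Payload 14.6 kg.
Tool frame: the origin (TCP) lies at the very end of the fingers, on their centre line; the grasp point (between the pads) lies 19 mm behind it (arm.tcp_to_grasp is the distance from the TCP to the grasp point, in mm); z points along the fingers, y is the line along which they close (so a half turn about z gives the same grasp; the last joint's range is limited). The gripper opens to 85 mm and grips with 20 to 120 N. Pads are 22 mm wide; open, the fingers measure 114 mm over their backs; the gripper's body (76 mm by 85 mm) begins 54 mm behind the grasp point. The pads swing forward as they close: fully open they stand 13 mm farther back than shut.
Start: joints at [0.994, 0.263, -0.048, 1.259, 0, 1.415], TCP at [214.941, 478.987, 231.278] pointing down, gripper open.
Joint ranges: [-2.65, 2.65], [-0.89, 1.7], [-1.18, 1.37], [-2.13, 2.11], [-1.35, 1.29], [-3.14, 3.14]. Speed limits (rad/s): [1.89, 1.89, 2.57, 2.79, 3.14, 3.14].

INTERFACE

Orientations are given as a 3x3 rotation matrix whose columns are the frame's x, y, z axes.
In Python, from cell import arm, vision, finder gives the robot as it stands.
- The arm moves only by the tool arm_command, never from a script. Its argument "moves" is a list that holds one entry, the list of rows, each a list of 6 numbers: the shift along the tool's x, y, z scaled (see below), then the turn, a rotation vector about the tool's x, y, z scaled (see below). A call has 1 to 8 rows; each row is the pose to reach, as a shift and turn from the pose commanded when the call began, along the tool's axes at that moment; what a row does not reach only later rows make up. The controller multiplies each number of a shift by 0.3 m and each number of a turn by 45 degrees. A row lasts 1/12 s, in which the tool goes at most 41.7 mm and 7.16 degrees, less where a joint would pass 70% of its speed; a pose out of reach is approached as far as the arm can. A call with a number of a shift or a turn outside -1 to 1 is refused whole. A call with a gripper value outside its range is refused whole. "claw" is the gripper's target within -1 to 1 (fully open at 1, half-way at 0, shut at -1), set as the call begins (left out, the last holds). The fingers move at their own pace and stop on an object; "newtons" is the grip in N (left out, the last holds). Time passes only in rows, so rows that repeat a pose let the fingers close. It gives the time, the measured TCP pose, the force, the opening and the grip force at its end, in the units of the state.
- arm.get_obs(): the state, without advancing time (a new reading comes with each control period).
- vision.capture(name): name is "scene" or "top"; returns (picture, depth): 400x640x3 uint8, blue, green, red; 400x640 float32, mm along the optical axis (not along the pixel's ray), 0 where there is no reading.
- vision.calibration(name): a dict with "intrinsics" (3x3 intrinsics, pixels), "T" (4x4, takes a point from camera to world coordinates). Camera axes: x right, y down, z forward; pixel columns grow to the right and rows downward; lengths in mm; the calibration is good to about 2 mm. A picture is of the moment at which its call begins. calibration takes no time and is no camera call.
- arm.finish_job(): hands the job in; it is judged then, once.
Trained networks look in the newest picture that a camera, given by its name, has taken for a name from the list of things; names that differ only in an ending like _2 or _b are one class to them, and where a whole thing is asked for, a point or a joint stands for the part that bears it (a point fixed in the world has none). Each returns a list of dicts, best first, with "p" (0 to 1); they miss things now and then, are a little off and sometimes report something else, mostly with a low value. They report only what shows in the picture. A call takes as long as a camera call. They do not tell look-alikes from the thing itself.
- finder.recognise(camera, query): "bbox" ([left, top, right, bottom] in pixels, round what is visible of it).
The state is a dict: "clock": time; "qpos": joint angles; "joint_vel": joint speeds; "effort": joint torques, N m; "tool_pos": TCP position; "tool_rot": TCP orientation; "force": force on the tool from outside, world axes, zero at the start; "moment": the same for the moment, N m; "opening": opening from 0.0 (shut) to 1.0 (fully open); "finger_force": force on a finger pad.
Only numpy, scipy, OpenCV 4.12 (cv2) and the standard library are available. Lean on these libraries where they do the work, as an engineer would, in place of code of your own. Each camera call takes 0.05 s, during which the arm holds its last target. There are 200 camera calls.

TASK

The round driver plate has been slipped over the spindle of the indexing base, but it sits up on the ends of the four studs because its holes do not line up with them. Push the plate round by its upright drive pin, without lifting it off the spindle, until it drops over all four studs and lies flat on its seat. Then set the loose steel collar over the spindle, wide flange down, so that it rests flat on the hub of the plate, and let go of it.

Things in the scene. Friction and masses are not known exactly. Their poses are not given: they have to be found in the camera images.
- base: Indexing base, fixed to the worktop: round grey foot 156 mm across, drum 120 mm across with a flat steel seat on top. Origin on its axis at worktop height, z up. Four equal studs (10 mm diameter, 18 mm tall, tapered tips, ends 64 mm above the worktop) stand on the seat on a circle of 38 mm radius, at 45, 135, 225 and 315 degrees from the base's x axis.
- seat_center (a point): Centre of the base's flat seat, 46 mm above the worktop, on the base's axis: the underside of the plate lies here when it is home.
- spindle_top (a point): Centre of the top end of the base's upright spindle, 100 mm above the worktop, on the base's axis. The spindle is 20 mm in diameter and tapers over its last 6 mm to 13 mm.
- plate: Driver plate, loose, about 0.6 kg: aluminium disc 130 mm across, 12 mm thick, 23 mm bore. Origin on its axis at its underside, z up. Four 14 mm through holes on a 38 mm radius, at 45, 135, 225 and 315 degrees from its x axis: it fits when its x axis is any multiple of 90 degrees from the base's. At first the underside is 64 mm above the worktop, on the stud ends, 20 degrees or more off a fit.
- hub_top (a point): Centre of the top of the plate's hub, 20 mm above the plate's underside (66 mm above the worktop when home); the hub is 44 mm across. On the stud ends the plate turns freely under a light push of a few N, and it drops by its own weight when its holes meet the studs, which then stop it turning.
- drive_pin (a point): Middle (half-way up) of the drive pin of the plate: a dark steel post 16 mm in diameter that stands 34 mm up from the top face of the disc, on the plate's +x axis, 48 mm from the plate's axis.
- collar_center (a point): Centre (half-way up, on its axis) of the loose steel collar, about 0.2 kg: flange 64 mm across and 8 mm thick at the bottom, above it a knurled barrel 44 mm across, 34 mm high in all, 24 mm bore right through. It stands flange down on the cutting mat (2.5 mm thick, lying on the worktop); z is its axis. On the hub of the seated plate its centre is 83 mm above the worktop.
Things that resemble listed ones, but are neither listed nor needed, are in the scene too. Leave any orange look-alike of the part that bears collar_center alone.

How it is judged:
By the outcome, as a careful person would: the job done as asked, in the order asked, and still so for the second after the job is handed in, with the robot touching nothing.
It also fails if it takes over 59 s, if anything falls off the work surface, if the arm or the gripper's body presses on something with over 40 N, if the wrist force passes 120 N, or if a joint passes its speed limit or range.

## Working session

There is one attempt and no reset: what is moved stays moved. The work goes in short steps, Python scripts to look and compute and a tool call to move; the robot and the scene stay as the last step left them, time stands still between calls to the robot, and variables do not carry over. Pictures are saved under pics/ and viewed, at most 10 in all, crops included, and the job is handed in when it is done.

Besides the shell and the picture viewer there is one more tool, called after "Emit:" as name(argument=value, ...) on one line, values as JSON. arm_command: Moves the arm, as the interface text tells. Shifts and turns lie within -1 to 1; 1 stands for 0.3 m of shift or 45 degrees of turn. Its arguments: {"type":"object","properties":{"moves":{"type":"array","items":{"type":"array","items":{"type":"array","items":{"type":"number","minimum":-1,"maximum":1}}}},"claw":{"type":"number"},"newtons":{"type":"number"}},"required":["moves"]}

```bash
mkdir -p pics
cat > h.py <<'E'
import numpy as np, cv2
from cell import arm, vision, finder
def grab(n):
    im,d=vision.capture(n); c=vision.calibration(n); return im,d,np.array(c["intrinsics"]),np.array(c["T"])
def cloud(d,K,T):
    v,u=np.mgrid[:d.shape[0],:d.shape[1]]
    P=np.stack([(u-K[0,2])/K[0,0]*d,(v-K[1,2])/K[1,1]*d,d],-1)
    P=P@T[:3,:3].T+T[:3,3]; P[d<=0]=np.nan; return P
E
python3 - <<'E'
from h import *
o=arm.get_obs(); print(o["clock"],o["tool_pos"],np.round(o["tool_rot"],3).tolist(),o["opening"])
for n in("top","scene"):
    im,d,K,T=grab(n); cv2.imwrite(f"pics/{n}0.png",im); np.savez(f"{n}0.npz",im=im,d=d,K=K,T=T)
    print(n,np.round(T,2).tolist(),K[0,0])
    for q in("base","plate","drive_pin","collar_center"):
        print(q,[(np.round(r["bbox"]).tolist(),round(r["p"],2)) for r in finder.recognise(n,q)])
E
```

```text
0.0 [214.79270359 478.74714505 230.83624767] [[-0.912, 0.409, -0.001], [0.409, 0.912, -0.001], [0.0, -0.001, -1.0]] 0.998595819621525
top [[0.01, -0.99, 0.12, 252.28], [-1.0, -0.01, 0.0, 164.41], [-0.0, -0.12, -0.99, 1366.7], [0.0, 0.0, 0.0, 1.0]] 485.93049888448434
base [([388.0, 151.0, 439.0, 197.0], 0.57)]
plate [([398.0, 143.0, 446.0, 193.0], 0.85)]
drive_pin [([399.0, 144.0, 446.0, 190.0], 0.58)]
collar_center [([338.0, 168.0, 360.0, 191.0], 0.88), ([306.0, 145.0, 326.0, 167.0], 0.57), ([177.0, 240.0, 203.0, 264.0], 0.55)]
scene [[0.78, -0.43, 0.45, -335.08], [-0.63, -0.56, 0.55, -759.24], [0.02, -0.71, -0.71, 1262.85], [0.0, 0.0, 0.0, 1.0]] 520.184449226259
base [([363.0, 229.0, 413.0, 270.0], 0.91)]
plate [([369.0, 218.0, 414.0, 253.0], 0.74), ([328.0, 181.0, 344.0, 201.0], 0.18)]
drive_pin [([367.0, 220.0, 413.0, 257.0], 0.67)]
collar_center [([328.0, 181.0, 343.0, 201.0], 0.55), ([208.0, 166.0, 227.0, 179.0], 0.55)]
```

View pics/top0.png

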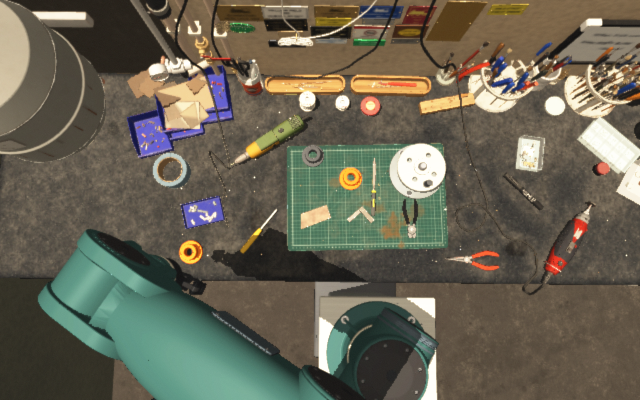

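View pics/scene0.png

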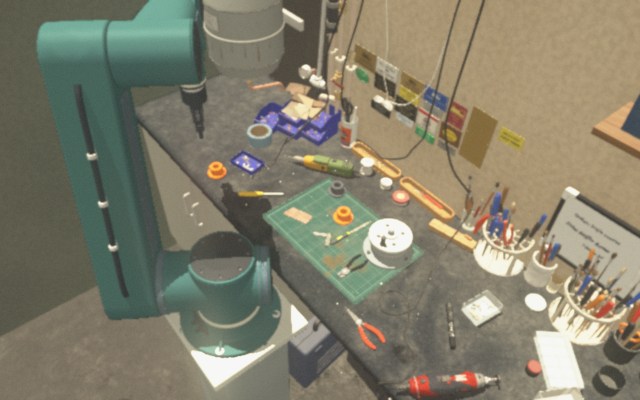

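The candidates for the collar in the top picture are a grey ring at (312,155), an orange one at (349,178) and another orange one at (190,252). The grey one on the mat fits the description. The blue-grey ring at (170,169) is too large and stands off the mat. The plate is at (421,167), and next I check both close up.

Run:
```python
from h import *
t=np.load("top0.npz"); s=np.load("scene0.npz")
r=lambda im,x,y,w,h,f: cv2.resize(im[y:y+h,x:x+w],None,fx=f,fy=f,interpolation=cv2.INTER_CUBIC)
a=r(t["im"],385,138,66,66,6); b=r(s["im"],358,208,66,66,6); c=r(t["im"],290,138,66,33,6); e=r(s["im"],315,170,66,33,6)
cv2.imwrite("pics/crop0.png",np.vstack([np.hstack([a,b]),np.hstack([c,e])]))
for n,z in(("top",t),("scene",s)):
    P=cloud(z["d"],z["K"],z["T"])
    g=P.reshape(-1,3); m=(abs(g[:,0]-430)<260)&(abs(g[:,1])<300)
    mat=g[m&(abs(g[:,2])<12)]; print(n,"mat z",np.median(mat[:,2]))
    x0,y0,x1,y1=(300,143,326,168) if n=="top" else(326,178,347,204)
    p=P[y0:y1,x0:x1].reshape(-1,3)
    for lo,hi in((25,45),(6,20)):
        q=p[(p[:,2]>lo)&(p[:,2]<hi)]; print("collar",lo,len(q),q.mean(0),(q.min(0)+q.max(0))/2,np.ptp(q,0))
    x0,y0,x1,y1=(385,138,451,204) if n=="top" else(358,208,424,274)
    p=P[y0:y1,x0:x1].reshape(-1,3)
    for lo,hi in((60,150),(70,80),(81,90),(92,150)):
        q=p[(p[:,2]>lo)&(p[:,2]<hi)]; print("plate",lo,len(q),q.mean(0),(q.min(0)+q.max(0))/2,np.ptp(q,0))
```

```text
top mat z 1.275476993878101
collar 25 151 [541.59160423 180.8013869   35.46744364] [541.94655503 180.86789109  34.56695865] [44.75468521 42.0829245  17.40915317]
collar 6 211 [538.09451469 180.8214372   10.53647498] [544.18370984 181.34325411  13.00858633] [69.89599388 71.4892961  13.86315735]
plate 60 1759 [ 498.97635089 -112.30952906   77.84911591] [ 499.68127094 -113.26946339   88.84606837] [128.22918846 129.57987733  54.76107378]
plate 70 1360 [ 500.88838526 -112.19313441   75.75547043] [ 500.13904143 -113.26946339   75.01190182] [127.31364747 129.57987733   9.97337374]
plate 81 189 [ 495.96581844 -114.51610663   83.71367635] [ 499.14704571 -113.09499879   85.13948576] [120.11988138 115.7253314    8.26296118]
plate 92 85 [ 479.53208417 -117.4268168   102.23981267] [ 478.34638628 -117.13351546  104.14662571] [63.5988676  28.07211547 24.1599591 ]
scene mat z 2.263980987643663
collar 25 114 [544.3960914  179.30642975  34.83305141] [545.01405538 180.21537293  34.28243737] [44.2673837  44.56175364 18.55706771]
collar 6 167 [536.25585601 176.71117207  10.31584557] [546.36959693 187.22129787  12.9135114 ] [127.00921181 129.38433553  13.72473587]
plate 60 1169 [ 499.18707656 -116.98266157   78.78756907] [ 503.38047177 -113.13388309   88.79502619] [130.13960053 133.42069655  50.14262482]
plate 70 811 [ 502.01671325 -116.31126195   76.18859385] [ 503.38047177 -112.55891911   75.02852599] [130.13960053 132.27076859   9.93595783]
plate 81 150 [ 496.92410522 -112.24274179   84.12546721] [ 497.14694319 -117.02250675   85.34085541] [115.82004812 125.64344923   8.56412412]
plate 92 74 [ 477.27009695 -121.1741899   102.08790529] [ 479.14099019 -119.43804733  103.15511013] [64.63124801 29.98702752 21.42245694]
```

View pics/crop0.png

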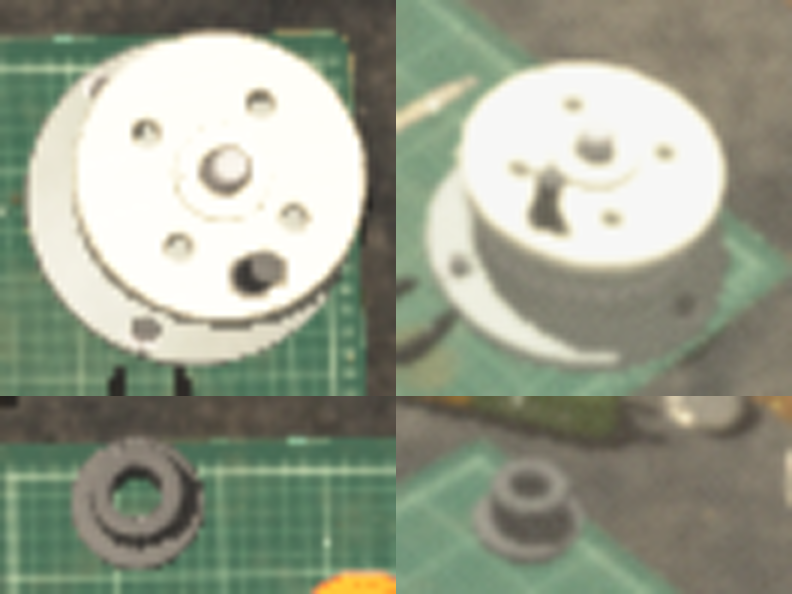

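The crop shows the grey collar flange down on the mat (top picture about (312,155)), and the plate with its pin at about (430,183). I choose this collar. Next I measure the axis, the pin angle and the collar centre.

Run:
```python
from h import *
from scipy.optimize import least_squares
def circ(q,r=None):
    return least_squares(lambda s: np.hypot(q[:,0]-s[0],q[:,1]-s[1])-(r or s[2]),[*q.mean(0)[:2],30],loss="soft_l1").x
def atz(u,v,K,T,z):
    w=T[:3,:3]@np.linalg.inv(K)@[u,v,1]; return T[:3,3]+w*(z-T[2,3])/w[2]
for n in("top","scene"):
    z=np.load(n+"0.npz"); P=cloud(z["d"],z["K"],z["T"]); K,T=z["K"],z["T"]; im=z["im"]
    x0,y0,x1,y1=(385,138,451,204) if n=="top" else(358,208,424,274)
    m=np.zeros(z["d"].shape,np.uint8); m[y0:y1,x0:x1]=((P[y0:y1,x0:x1,2]>68))*255
    cs,_=cv2.findContours(m,cv2.RETR_EXTERNAL,cv2.CHAIN_APPROX_NONE); c=max(cs,key=cv2.contourArea)[:,0]
    q=np.array([atz(u,v,K,T,76) for u,v in c]); s=circ(q,65); print(n,"disc rim centre",s[:2], "free r",circ(q)[2])
    p=P[y0:y1,x0:x1].reshape(-1,3); e=p[(p[:,2]>93)&(p[:,2]<125)]
    d=np.hypot(e[:,0]-s[0],e[:,1]-s[1]); a=e[d<20]; b=e[(d>30)&(d<70)]
    b2=b[b[:,2]>104]; a2=a[a[:,2]>96]
    print("spindle",a2.mean(0),len(a2),"pin",b.mean(0),len(b),"pin top",b2.mean(0),len(b2))
    for k in(b.mean(0),b2.mean(0)): print("pin angle",np.degrees(np.arctan2(k[1]-s[1],k[0]-s[0])),np.hypot(*(k[:2]-s[:2])))
    x0,y0,x1,y1=(298,140,328,170) if n=="top" else(322,174,350,206)
    m=np.zeros(z["d"].shape,np.uint8); m[y0:y1,x0:x1]=((P[y0:y1,x0:x1,2]>28))*255
    cs,_=cv2.findContours(m,cv2.RETR_EXTERNAL,cv2.CHAIN_APPROX_NONE); c=max(cs,key=cv2.contourArea)[:,0]
    q=np.array([atz(u,v,K,T,36.5) for u,v in c]); print("collar top centre",circ(q,22)[:2],circ(q)[2])
```

```text
top disc rim centre [ 499.73168582 -112.92530342] free r 63.96267608784446
spindle [ 499.70623331 -113.36974264  100.61165139] 32 pin [ 452.88801619 -124.49776639  107.93997235] 35 pin top [ 453.65584444 -125.01518892  110.11250353] 28
pin angle -166.12325285362002 48.25195627191734
pin angle -165.29753959061188 47.635580092224764
collar top centre [541.60562573 180.95091535] 21.11212426571608
scene disc rim centre [ 502.85374727 -113.72123318] free r 65.09218211343526
spindle [ 502.477544   -114.40811546   99.83339865] 26 pin [ 456.2754567  -126.73663439  105.33040348] 40 pin top [ 457.05293964 -125.41847227  109.69604103] 24
pin angle -164.38800869049558 48.36256631814046
pin angle -165.67326842852128 47.27091475553049
collar top centre [544.84199616 179.94718867] 22.822102192713285
```

```bash
cat >> h.py <<'E'
from scipy.spatial.transform import Rotation as Ro
def down(yaw):
    c,s=np.cos(np.radians(yaw)),np.sin(np.radians(yaw)); return np.array([[c,s,0],[s,-c,0],[0,0,-1.]])
def rows(targets,base=None):
    o=arm.get_obs(); p,R=(o["tool_pos"],o["tool_rot"]) if base is None else (np.array(base[:3]),down(base[3]))
    for x,y,z,yaw in targets:
        t=R.T@(np.array([x,y,z])-p)/300; r=Ro.from_matrix(R.T@down(yaw)).as_rotvec(degrees=True)/45
        print(np.round(np.r_[t,r],3).tolist())
E
python3 - <<'E'
from h import *
rows([(335,177,200,175),(455,-125,160,194.5)])
print(); rows([(455,-125,160,194.5)],(335,177,200,175))
E
```

```text
[-0.777, -0.754, 0.104, -0.0, -0.0, -0.426]
[-1.554, -1.509, 0.238, -0.0, -0.0, -0.859]

[-0.486, -0.968, 0.133, 0.0, 0.0, -0.433]
```

Emit:
arm_command(moves=[[[-0.777,-0.754,0.104,0,0,-0.426],[-0.777,-0.754,0.104,0,0,-0.426],[-0.777,-0.754,0.104,0,0,-0.426],[-0.777,-0.754,0.104,0,0,-0.426],[-0.777,-0.754,0.104,0,0,-0.426],[-0.777,-0.754,0.104,0,0,-0.426],[-0.777,-0.754,0.104,0,0,-0.426],[-0.777,-0.754,0.104,0,0,-0.426]]], claw=0)

```text
clock: 1.17
tool_pos: [335.2, 175.3, 200.1]
tool_rot: [[-0.996, 0.087, 0.001], [0.087, 0.996, 0.0], [-0.001, 0.0, -1.0]]
force: [1.4, -0.1, -0.0]
opening: 0.5
finger_force: 0.0
```

Emit:
arm_command(moves=[[[-0.486,-0.968,0.133,0,0,-0.433],[-0.486,-0.968,0.133,0,0,-0.433],[-0.486,-0.968,0.133,0,0,-0.433],[-0.486,-0.968,0.133,0,0,-0.433],[-0.486,-0.968,0.133,0,0,-0.433],[-0.486,-0.968,0.133,0,0,-0.433],[-0.486,-0.968,0.133,0,0,-0.433],[-0.486,-0.968,0.133,0,0,-0.433]]])

```text
clock: 1.83
tool_pos: [447.7, -107.9, 162.6]
tool_rot: [[-0.968, -0.25, 0.001], [-0.25, 0.968, -0.0], [-0.0, -0.0, -1.0]]
force: [1.8, 0.0, 0.3]
opening: 0.498
finger_force: 0.0
```

Emit:
arm_command(moves=[[[0,0,0,0,0,0],[0,0,0,0,0,0]]])

```text
clock: 2.0
tool_pos: [447.6, -107.2, 162.2]
tool_rot: [[-0.969, -0.247, -0.001], [-0.247, 0.969, 0.0], [0.001, 0.001, -1.0]]
force: [-1.0, -0.3, -0.0]
opening: 0.499
finger_force: 0.0
```

Run:
```python
from h import *
o=arm.get_obs(); print(o["tool_pos"],o["qpos"])
rows([(454.8,-125.5,82,194.5)])
im,d,K,T=grab("scene"); im2,d2,_,_=grab("top")
cv2.imwrite("pics/s1.png",np.hstack([cv2.resize(i,None,fx=4,fy=4,interpolation=cv2.INTER_CUBIC) for i in(im[180:290,340:440],im2[120:230,370:470])]))
```

```text
[ 447.62055138 -107.20837968  162.16629781] [-4.12431067e-01  1.88770737e-01 -3.43123630e-01  1.03983862e+00
  1.52324422e-05 -6.62095438e-01]
[-0.008, -0.065, 0.267, 0.001, -0.001, -0.004]
```

View pics/s1.png

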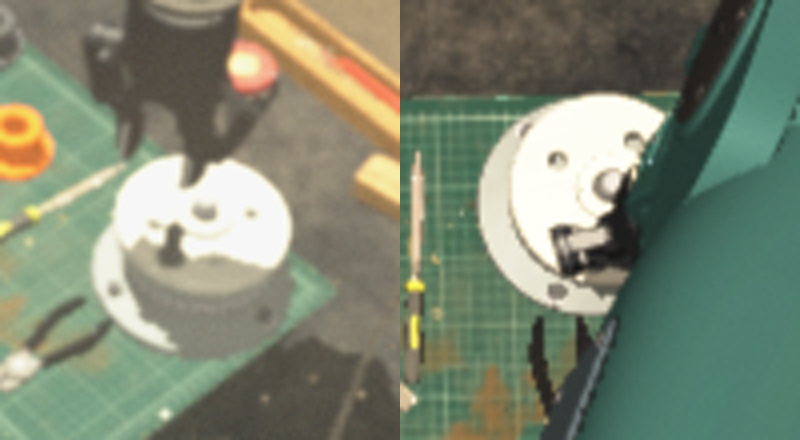

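The gripper hangs above the plate with its fingers straddling the pin (scene crop about (172,240)). It is about 19 mm off the pin in y. I shift over it, then descend.

Emit:
arm_command(moves=[[[-0.008,-0.065,0,0,0,0],[-0.008,-0.065,0,0,0,0],[-0.008,-0.065,0.08,0,0,0],[-0.008,-0.065,0.16,0,0,0],[-0.008,-0.065,0.22,0,0,0],[-0.008,-0.065,0.265,0,0,0],[-0.008,-0.065,0.265,0,0,0],[-0.008,-0.065,0.265,0,0,0]]])

```text
clock: 2.77
tool_pos: [454.2, -122.7, 83.5]
tool_rot: [[-0.968, -0.251, -0.001], [-0.251, 0.968, 0.0], [0.001, 0.001, -1.0]]
force: [-0.0, -0.4, 0.9]
opening: 0.502
finger_force: 0.0
```

Run:
```python
from h import *
o=arm.get_obs(); print(o["tool_pos"],o["force"])
c=np.array([501,-113.5])
def arc(a0,a1,n,z=82,base=None):
    rows([(*(c+48*np.array([np.cos(np.radians(a)),np.sin(np.radians(a))])),z,a) for a in np.linspace(a0,a1,n+1)[1:]],base)
base=lambda a:(*(c+48*np.array([np.cos(np.radians(a)),np.sin(np.radians(a))])),82,a)
arc(194.5,174.5,8,base=base(194.5))
```

```text
[ 454.17975798 -122.68623478   83.46353998] [-0.01886317 -0.35789311  0.9471971 ]
[-0.0, 0.007, 0.0, 0.0, 0.0, 0.056]
[-0.001, 0.014, 0.0, 0.0, 0.0, 0.111]
[-0.001, 0.021, 0.0, 0.0, 0.0, 0.167]
[-0.002, 0.028, 0.0, 0.0, 0.0, 0.222]
[-0.004, 0.035, 0.0, 0.0, 0.0, 0.278]
[-0.005, 0.041, 0.0, 0.0, 0.0, 0.333]
[-0.007, 0.048, 0.0, 0.0, 0.0, 0.389]
[-0.01, 0.055, 0.0, 0.0, 0.0, 0.444]
```

Emit:
arm_command(moves=[[[0,0.007,0,0,0,0.056],[-0.001,0.014,0,0,0,0.111],[-0.001,0.021,0,0,0,0.167],[-0.002,0.028,0,0,0,0.222],[-0.004,0.035,0,0,0,0.278],[-0.005,0.041,0,0,0,0.333],[-0.007,0.048,0,0,0,0.389],[-0.01,0.055,0,0,0,0.444]]])

```text
clock: 3.43
tool_pos: [454.0, -107.0, 84.7]
tool_rot: [[-0.995, 0.097, 0.002], [0.097, 0.995, -0.001], [-0.002, -0.001, -1.0]]
force: [-0.5, -1.3, -0.5]
opening: 0.5
finger_force: 1.1
```

Emit:
arm_command(moves=[[[0,0.007,0,0,0,0.056],[-0.001,0.014,0,0,0,0.111],[-0.001,0.021,0,0,0,0.167],[-0.002,0.028,0,0,0,0.222],[-0.004,0.035,0,0,0,0.278],[-0.005,0.041,0,0,0,0.333],[-0.007,0.048,0,0,0,0.389],[-0.01,0.055,0,0,0,0.444]]])

```text
clock: 4.1
tool_pos: [458.7, -91.0, 84.8]
tool_rot: [[-0.902, 0.432, 0.002], [0.432, 0.902, -0.002], [-0.003, -0.001, -1.0]]
force: [-0.2, -2.8, 0.4]
opening: 0.5
finger_force: 1.4
```

```bash
cat >> h.py <<'E'
def plate():
    for n,(x0,y0,x1,y1) in (("top",(385,138,451,204)),("scene",(358,208,424,274))):
        im,d,K,T=grab(n); P=cloud(d,K,T)[y0:y1,x0:x1].reshape(-1,3); r=np.hypot(P[:,0]-501,P[:,1]+113.5)
        q=P[(r>24)&(r<60)&(P[:,2]>50)&(P[:,2]<80)]; print(n,"disc top z",np.percentile(q[:,2],[5,25,50,75,95]).round(1),len(q))
        dk=P[(r>36)&(r<60)&(P[:,2]>84)&(P[:,2]<112)]; print(" pin?",dk.mean(0).round(1) if len(dk) else 0,len(dk))
E
python3 - <<'E'
from h import *
plate(); o=arm.get_obs(); print(o["tool_pos"],o["force"])
E
```

```text
top disc top z [70.9 74.  75.8 77.2 79.4] 258
 pin? [522.1 -68.3  84.8] 1
scene disc top z [64.4 74.1 76.2 77.9 79.5] 544
 pin? [458.1 -96.4 100. ] 47
[458.6360578  -90.71821277  84.56521693] [-0.19120069 -0.71844378  0.19974156]
```

Emit:
arm_command(moves=[[[0,0.006,0.002,0,0,0.056],[-0.001,0.013,0.004,0,0,0.111],[-0.001,0.02,0.006,0,0,0.167],[-0.002,0.027,0.008,0,0,0.222],[-0.004,0.034,0.008,0,0,0.278],[-0.005,0.04,0.008,0,0,0.333]]])

```text
clock: 4.7
tool_pos: [464.7, -80.7, 81.6]
tool_rot: [[-0.761, 0.649, 0.001], [0.649, 0.761, -0.001], [-0.001, -0.0, -1.0]]
force: [0.4, -2.4, -0.7]
opening: 0.494
finger_force: 1.2
```

Run:
```python
from h import *
plate(); o=arm.get_obs(); print(o["tool_pos"],o["force"])
```

```text
top disc top z [53.8 56.5 58.2 60.4 63. ] 134
 pin? 0 0
scene disc top z [54.8 57.6 59.6 61.4 64.9] 628
 pin? [ 451.2 -101.7  100.3] 22
[464.72246534 -80.56491148  81.55212838] [-1.44623903 -0.92354802  0.74234115]
```

The disc top now reads 58 mm, so the plate has dropped home. I back off the pin tangentially, rise clear and look.

Emit:
arm_command(moves=[[[0,-0.015,0,0,0,0],[0,-0.02,0,0,0,0],[0,-0.02,-0.1,0,0,0],[0,-0.02,-0.2,0,0,0],[0,-0.02,-0.33,0,0,0],[0,0.2,-0.4,0,0,0],[0,0.4,-0.4,0,0,0],[0,0.4,-0.4,0,0,0]]], claw=1)

```text
clock: 5.47
tool_pos: [541.2, 8.7, 202.1]
tool_rot: [[-0.761, 0.649, 0.003], [0.649, 0.761, -0.0], [-0.002, 0.002, -1.0]]
force: [0.7, -0.5, -0.0]
opening: 0.995
finger_force: 0.0
```

Run:
```python
from h import *
o=arm.get_obs(); print(o["tool_pos"],np.round(o["tool_rot"],2).tolist(),o["qpos"].round(2) if hasattr(o["qpos"],"round") else o["qpos"],o["opening"])
print(o["force"])
rows([(543.2,180.4,110,180)])
```

```text
[541.20507387   8.6932529  202.13430175] [[-0.76, 0.65, 0.0], [0.65, 0.76, -0.0], [-0.0, 0.0, -1.0]] [-0.13  0.3  -0.08  1.19  0.    0.57] 0.9947837457673194
[ 0.74655266 -0.5320735  -0.03757686]
[0.367, 0.439, 0.307, 0.001, 0.003, -0.9]
```

Run:
```python
from h import *
rows([(543.2,180.4,110,139.5)])
for n in("top","scene"):
    im,d,K,T=grab(n); cv2.imwrite(f"pics/{n}2.png",im); np.savez(f"{n}2.npz",im=im,d=d,K=K,T=T)
    P=cloud(d,K,T).reshape(-1,3); r=np.hypot(P[:,0]-501,P[:,1]+113.5)
    q=P[(r>24)&(r<60)&(P[:,2]>50)&(P[:,2]<80)]; print(n,len(q),np.percentile(q[:,2],[5,50,95]))
    A=np.c_[q[:,:2]-[501,-113.5],np.ones(len(q))]; q3=abs(q[:,2]-58)<5; print("plane",np.linalg.lstsq(A[q3],q[q3,2],rcond=None)[0])
    b=P[(r>36)&(r<60)&(P[:,2]>80)&(P[:,2]<100)]; print("pin",b.mean(0),len(b))
    s=P[(r<14)&(P[:,2]>96)&(P[:,2]<106)]; print("spindle",s.mean(0),len(s))
a=cv2.imread("pics/top2.png")[130:210,380:460]; b=cv2.imread("pics/scene2.png")[200:280,350:430]
cv2.imwrite("pics/c2.png",np.hstack([cv2.resize(i,None,fx=5,fy=5,interpolation=cv2.INTER_CUBIC) for i in(a,b)]))
```

```text
[0.367, 0.439, 0.307, 0.002, 0.003, 0.0]Traceback (most recent call last):
  File "<stdin>", line 6, in <module>
    return _quantile_unchecked(
        a, q, axis, out, overwrite_input, method, keepdims, weights)
    return _ureduce(a,
                    func=_quantile_ureduce_func,
    ...<5 lines>...
                    overwrite_input=overwrite_input,
                    method=method)
    r = func(a, **kwargs)
    result = _quantile(arr,
                       quantiles=q,
    ...<2 lines>...
                       out=out,
                       weights=wgt)
    slices_having_nans = np.isnan(arr[-1, ...])
                                  ~~~^^^^^^^^^
IndexError: index -1 is out of bounds for axis 0 with size 0
```

The arm hides the plate in the top view here, so I move over the collar and look from there.

Emit:
arm_command(moves=[[[0.367,0.439,0.1,0,0,0],[0.367,0.439,0.2,0,0,0],[0.367,0.439,0.305,0,0,0],[0.367,0.439,0.305,0,0,0],[0.367,0.439,0.305,0,0,0],[0.367,0.439,0.305,0,0,0],[0.367,0.439,0.305,0,0,0],[0.367,0.439,0.305,0,0,0]]])

```text
clock: 6.18
tool_pos: [542.0, 179.2, 109.5]
tool_rot: [[-0.761, 0.648, 0.0], [0.648, 0.761, -0.0], [-0.0, 0.0, -1.0]]
force: [0.9, -0.2, -0.8]
opening: 0.999
finger_force: 0.0
```

```bash
cat > look.py <<'E'
from h import *
o=arm.get_obs(); print(o["tool_pos"],o["force"],o["opening"])
for n in("top","scene"):
    im,d,K,T=grab(n); cv2.imwrite(f"pics/{n}2.png",im); np.savez(f"{n}2.npz",im=im,d=d,K=K,T=T)
    P=cloud(d,K,T).reshape(-1,3); r=np.hypot(P[:,0]-501,P[:,1]+113.5)
    q=P[(r>24)&(r<60)&(P[:,2]>50)&(P[:,2]<80)]
    if len(q)<50: print(n,"hidden"); continue
    A=np.c_[q[:,:2]-[501,-113.5],np.ones(len(q))]; q3=abs(q[:,2]-58)<5; print(n,len(q),"median",np.median(q[:,2]),"plane",np.linalg.lstsq(A[q3],q[q3,2],rcond=None)[0])
    b=P[(r>36)&(r<60)&(P[:,2]>80)&(P[:,2]<100)]; print("pin",b.mean(0),len(b))
    s=P[(r<14)&(P[:,2]>96)&(P[:,2]<106)]; print("spindle",s.mean(0),len(s))
    print("pin ang",np.degrees(np.arctan2(*(b.mean(0)-s.mean(0))[1::-1])))
a=cv2.imread("pics/top2.png")[130:210,380:460]; b=cv2.imread("pics/scene2.png")[200:280,350:430]; c=cv2.imread("pics/scene2.png")[130:210,300:380]
cv2.imwrite("pics/c2.png",np.hstack([cv2.resize(i,None,fx=3.3,fy=3.3,interpolation=cv2.INTER_CUBIC) for i in(a,b,c)]))
E
python3 look.py; python3 -c "
from h import *
rows([(543.2,180.4,12.5,139.5)])"
```

```text
[541.97970293 179.16072595 109.47452332] [ 0.86946825 -0.2383432  -0.84140781] 0.9991874267682253
top 1192 median 58.264206503467335 plane [-7.52003218e-04 -3.42120073e-03  5.81212546e+01]
pin [455.30973189 -93.22905084  89.75049694] 34
spindle [ 499.19869506 -112.19819799   99.23203533] 30
pin ang 156.62562830068293
scene 708 median 59.31671886669733 plane [-1.31555453e-03  7.30727818e-03  5.89562261e+01]
pin [458.32989911 -93.99224007  89.92374557] 30
spindle [ 502.26538003 -113.80783769  100.35597231] 22
pin ang 155.7238713692437
[0.002, 0.006, 0.325, 0.001, 0.001, -0.0]
```

View pics/c2.png

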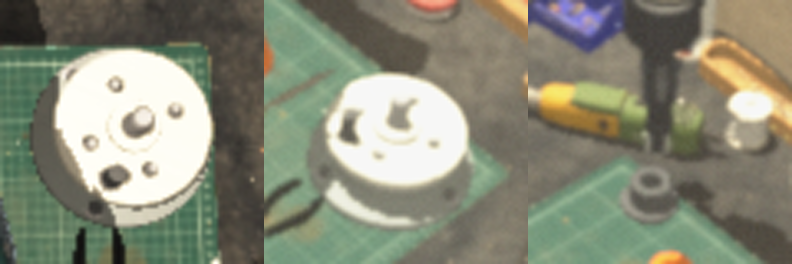

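The plate lies flat, with studs showing in all four holes (crop about (117,85), (175,110), (150,170), (92,142)) and the pin at 156°. The gripper hangs over the grey collar, so I descend.

Emit:
arm_command(moves=[[[0.002,0.006,0.1,0,0,0],[0.002,0.006,0.2,0,0,0],[0.002,0.006,0.28,0,0,0],[0.002,0.006,0.323,0,0,0],[0.002,0.006,0.323,0,0,0],[0.002,0.006,0.323,0,0,0]]], claw=1)

```text
clock: 6.78
tool_pos: [542.9, 180.6, 12.7]
tool_rot: [[-0.76, 0.65, 0.0], [0.65, 0.76, -0.0], [-0.0, 0.0, -1.0]]
force: [-0.5, -0.2, 0.5]
opening: 0.998
finger_force: 0.0
```

Emit:
arm_command(moves=[[[0,0,0,0,0,0],[0,0,0,0,0,0],[0,0,0,0,0,0],[0,0,0,0,0,0],[0,0,0,0,0,0],[0,0,0,0,0,0],[0,0,0,0,0,0],[0,0,0,0,0,0]]], claw=-1, newtons=40)

```text
clock: 7.45
tool_pos: [543.3, 181.5, 13.4]
tool_rot: [[-0.761, 0.649, 0.002], [0.649, 0.761, 0.0], [-0.001, 0.002, -1.0]]
force: [-1.8, -1.0, 11.3]
opening: 0.501
finger_force: 39.3
```

Emit:
arm_command(moves=[[[0,0,-0.04,0,0,0],[0,0,-0.12,0,0,0],[0,0,-0.25,0,0,0],[0,0,-0.38,0,0,0],[0,0,-0.46,0,0,0],[0,0,-0.46,0,0,0],[0,0,-0.46,0,0,0]]])

```text
clock: 8.03
tool_pos: [543.1, 181.5, 151.2]
tool_rot: [[-0.761, 0.649, 0.002], [0.649, 0.761, 0.0], [-0.002, 0.002, -1.0]]
force: [-0.4, -0.1, -2.1]
opening: 0.501
finger_force: 41.6
```

Run:
```python
from h import *
o=arm.get_obs(); print(o["tool_pos"],o["force"],o["opening"],o["finger_force"])
rows([(501,-113.5,150,156)])
```

```text
[543.11000263 181.52626778 151.19077044] [-0.38743518 -0.08743089 -2.07560833] 0.5013851805262557 41.582634430378675
[-0.531, -0.839, 0.003, 0.002, 0.002, -0.366]
```

The wrist reads 2 N, so the collar is held. I carry it over towards the spindle.

Emit:
arm_command(moves=[[[-0.08,-0.126,0,0,0,-0.06],[-0.15,-0.23,0,0,0,-0.12],[-0.23,-0.35,0,0,0,-0.18],[-0.3,-0.47,0,0,0,-0.24],[-0.37,-0.59,0,0,0,-0.3],[-0.44,-0.7,0,0,0,-0.366],[-0.5,-0.79,0,0,0,-0.366],[-0.531,-0.839,0,0,0,-0.366]]])

```text
clock: 8.7
tool_pos: [499.0, -116.5, 148.6]
tool_rot: [[-0.913, 0.408, -0.002], [0.408, 0.913, 0.0], [0.002, -0.001, -1.0]]
force: [-0.5, 0.4, -2.4]
opening: 0.496
finger_force: 41.8
```

Emit:
arm_command(moves=[[[0,0,0,0,0,0],[0,0,0,0,0,0],[0,0,0,0,0,0]]])

```text
clock: 8.95
tool_pos: [499.9, -112.9, 149.1]
tool_rot: [[-0.914, 0.407, -0.002], [0.407, 0.914, 0.001], [0.002, 0.0, -1.0]]
force: [0.4, 0.4, -1.9]
opening: 0.5
finger_force: 41.8
```

Run:
```python
from h import *
o=arm.get_obs(); p=o["tool_pos"]; R=o["tool_rot"]; print(p,R.round(3).tolist(),o["force"])
im,d,K,T=grab("scene"); np.savez("scene3.npz",im=im,d=d,K=K,T=T)
im2,d2,K2,T2=grab("top"); np.savez("top3.npz",im=im2,d=d2,K=K2,T=T2)
cv2.imwrite("pics/s3.png",np.hstack([cv2.resize(im[150:270,330:450],None,fx=4.5,fy=4.5,interpolation=cv2.INTER_CUBIC)]))
```

```text
[ 499.87388978 -112.88195161  149.08003719] [[-0.914, 0.407, -0.002], [0.407, 0.914, 0.001], [0.002, 0.0, -1.0]] [ 0.39641469  0.4478342  -1.85654813]
```

View pics/s3.png

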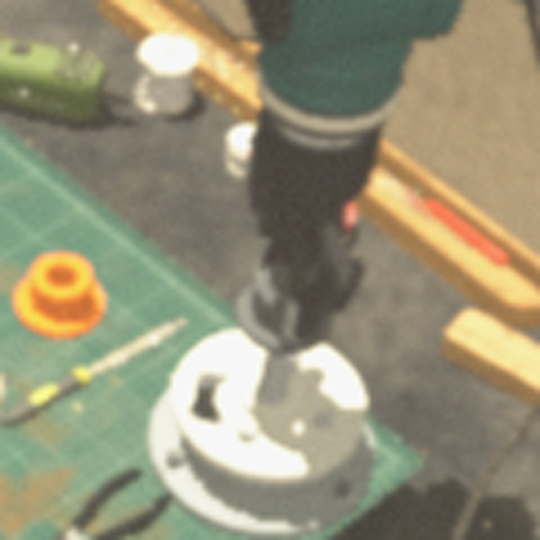

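The scene crop shows the collar held level over the hub, flange at about (265,320) in the crop. Next I fit its flange in the same camera and compare it with the spindle.

Run:
```python
from h import *
from scipy.optimize import least_squares
for n in("scene","top"):
    z=np.load(n+"3.npz"); P=cloud(z["d"],z["K"],z["T"]); g=P.reshape(-1,3)
    k=(np.hypot(g[:,0]-500,g[:,1]+113)<45)&(g[:,2]>128)&(g[:,2]<178)
    q=g[k]; v,u=np.divmod(np.flatnonzero(k),640); print(n,len(q))
    if len(q)<20: continue
    if n=="scene":
        rel=q-[500,-113,0]; ang=np.degrees(np.arctan2(rel[:,1],rel[:,0])); rr=np.hypot(rel[:,0],rel[:,1])
        for lo in range(130,178,4):
            m=(q[:,2]>=lo)&(q[:,2]<lo+4); 
            print(lo,m.sum(),[(int(a),int(r)) for a,r in sorted(zip(ang[m],rr[m]))][::2])
```

```text
scene 270
130 0 []
134 1 [(161, 25)]
138 11 [(-173, 27), (-158, 28), (-124, 29), (-109, 26), (-78, 30), (126, 29)]
142 45 [(-177, 30), (-170, 20), (-161, 26), (-152, 21), (-147, 29), (-140, 30), (-130, 32), (-128, 20), (-117, 25), (-107, 30), (-101, 30), (-92, 24), (-84, 25), (-58, 26), (-47, 31), (-46, 28), (-39, 28), (95, 31), (144, 27), (149, 27), (162, 23), (171, 22), (177, 16)]
146 52 [(-179, 30), (-165, 29), (-159, 23), (-155, 27), (-153, 20), (-144, 24), (-136, 27), (-136, 33), (-125, 28), (-122, 22), (-113, 28), (-103, 30), (-98, 31), (-75, 29), (-69, 27), (-67, 33), (88, 31), (104, 28), (115, 29), (125, 22), (132, 27), (134, 30), (139, 21), (158, 22), (161, 20), (175, 24)]
150 21 [(-172, 25), (-168, 23), (-142, 31), (-139, 18), (-95, 29), (-63, 32), (40, 15), (124, 25), (150, 25), (154, 25), (171, 19)]
154 16 [(-174, 16), (-166, 20), (-156, 20), (-149, 18), (29, 13), (42, 17), (141, 19), (167, 19)]
158 14 [(-173, 18), (-134, 23), (-122, 28), (-112, 31), (34, 17), (55, 13), (83, 28)]
162 24 [(-175, 22), (-152, 18), (-135, 23), (-129, 26), (-121, 23), (-106, 30), (45, 14), (56, 15), (75, 11), (145, 20), (165, 16), (170, 21)]
166 27 [(-173, 10), (-160, 20), (-148, 14), (-143, 23), (-122, 36), (-120, 32), (-104, 32), (-101, 29), (68, 15), (80, 30), (87, 26), (107, 10), (152, 15), (167, 17)]
170 31 [(-178, 18), (-174, 19), (-169, 16), (-138, 19), (-132, 30), (-121, 30), (-102, 29), (34, 9), (55, 22), (62, 23), (76, 13), (84, 24), (127, 18), (145, 9), (150, 19), (173, 12)]
174 28 [(-159, 24), (-141, 13), (-132, 27), (-121, 29), (-102, 34), (-22, 14), (55, 23), (72, 15), (80, 22), (89, 18), (99, 12), (108, 11), (122, 19), (143, 15)]
top 131
```

```bash
cat > fit.py <<'E'
from h import *
from scipy.optimize import least_squares
def atz(u,v,K,T,z):
    w=T[:3,:3]@np.linalg.inv(K)@[u,v,1]; return T[:3,3]+w*(z-T[2,3])/w[2]
def fit(f,zb,zlo):
    z=np.load(f); P=cloud(z["d"],z["K"],z["T"]); K,T=z["K"],z["T"]
    m=(np.hypot(P[...,0]-500,P[...,1]+113)<42)&(P[...,2]>zlo)&(P[...,2]<zb+14)
    q=[]
    for u in np.flatnonzero(m.any(0)):
        v=np.flatnonzero(m[:,u]).max(); q.append(atz(u,v+.5,K,T,zb))
    q=np.array(q)
    s=least_squares(lambda s:np.hypot(q[:,0]-s[0],q[:,1]-s[1])-32,[500,-113],loss="soft_l1",f_scale=1.5); 
    print("centre",s.x,"res",np.round(s.fun,1),"ang",np.degrees(np.arctan2(q[:,1]-s.x[1],q[:,0]-s.x[0])).round())
fit("scene3.npz",138.2,133)
E
python3 fit.py
```

```text
centre [ 504.48530698 -111.47239362] res [-0.5 -1.3 -0.1  0.2  1.  -0.9  0.9 -0.5 -1.7  1.2  0.5  0.1 -0.   0.1
  0.5  1.1 -1.4 -0.1 -1.6  0.3  0.  -0.7] ang [ 143.  158.  173. -179. -171. -167. -159. -155. -150. -143. -138. -133.
 -128. -123. -118. -113. -105. -100.  -91.  -87.  -77.  -61.]
```

```bash
cat >> fit.py <<'E'
z=np.load("scene0.npz"); P=cloud(z["d"],z["K"],z["T"]); K,T=z["K"],z["T"]
# same method: collar flange on mat (colour edge not depth: flange 8 mm only), and plate disc underside z=64 r=65
m=(np.hypot(P[...,0]-502,P[...,1]+113.5)<75)&(P[...,2]>60)&(P[...,2]<90)
q=np.array([atz(u,np.flatnonzero(m[:,u]).max()+.5,K,T,64) for u in np.flatnonzero(m.any(0))])
s=least_squares(lambda s:np.hypot(q[:,0]-s[0],q[:,1]-s[1])-65,[500,-113],loss="soft_l1",f_scale=1.5); print("disc",s.x,np.abs(s.fun).mean())
m=(np.hypot(P[...,0]-544,P[...,1]-180)<42)&(P[...,2]>6)&(P[...,2]<16)
q=np.array([atz(u,np.flatnonzero(m[:,u]).max()+.5,K,T,2.5) for u in np.flatnonzero(m.any(0))])
s=least_squares(lambda s:np.hypot(q[:,0]-s[0],q[:,1]-s[1])-32,[544,180],loss="soft_l1",f_scale=1.5); print("collar mat",s.x,np.abs(s.fun).mean())
E
python3 fit.py
```

```text
centre [ 504.48530698 -111.47239362] res [-0.5 -1.3 -0.1  0.2  1.  -0.9  0.9 -0.5 -1.7  1.2  0.5  0.1 -0.   0.1
  0.5  1.1 -1.4 -0.1 -1.6  0.3  0.  -0.7] ang [ 143.  158.  173. -179. -171. -167. -159. -155. -150. -143. -138. -133.
 -128. -123. -118. -113. -105. -100.  -91.  -87.  -77.  -61.]
disc [ 507.55477686 -110.6034054 ] 0.8337541495756777
collar mat [542.64216157 181.56223448] 4.984440080505222
```

The silhouette method carries a bias along the view direction: the disc shows the same shift. The jaw-centred estimate and the spindle agree within 1–2 mm, well inside the tapered lead-in, so I lower while watching the force.

Emit:
arm_command(moves=[[[0,-0.001,0.06,0,0,0],[0,-0.001,0.1,0,0,0],[0,-0.001,0.12,0,0,0],[0,-0.001,0.13,0,0,0],[0,-0.001,0.14,0,0,0],[0,-0.001,0.15,0,0,0],[0,-0.001,0.15,0,0,0]]])

```text
clock: 9.63
tool_pos: [500.4, -113.6, 105.0]
tool_rot: [[-0.914, 0.406, 0.0], [0.406, 0.914, 0.0], [-0.0, 0.0, -1.0]]
force: [0.2, 1.0, -3.1]
opening: 0.499
finger_force: 41.8
```

Emit:
arm_command(moves=[[[0,0,0.01,0,0,0],[0,0,0.02,0,0,0],[0,0,0.03,0,0,0],[0,0,0.04,0,0,0],[0,0,0.05,0,0,0],[0,0,0.06,0,0,0],[0,0,0.07,0,0,0],[0,0,0.075,0,0,0]]])

```text
clock: 10.3
tool_pos: [500.6, -113.6, 82.3]
tool_rot: [[-0.914, 0.406, 0.0], [0.406, 0.914, 0.0], [-0.0, 0.001, -1.0]]
force: [3.3, 5.5, 1.9]
opening: 0.498
finger_force: 42.2
```

A small side force pushes along tool +y, so I ease over by about 1 mm and continue down.

Emit:
arm_command(moves=[[[0,0.004,0,0,0,0],[0,0.004,0.004,0,0,0],[0,0.004,0.008,0,0,0],[0,0.004,0.012,0,0,0],[0,0.004,0.014,0,0,0],[0,0.004,0.014,0,0,0]]])

```text
clock: 10.8
tool_pos: [500.6, -112.7, 78.2]
tool_rot: [[-0.914, 0.407, -0.0], [0.407, 0.914, -0.0], [0.0, -0.0, -1.0]]
force: [-1.0, -0.2, -3.0]
opening: 0.502
finger_force: 41.9
```

Side force is gone. I go down in small steps until it rests.

Emit:
arm_command(moves=[[[0,0,0.002,0,0,0],[0,0,0.004,0,0,0],[0,0,0.006,0,0,0],[0,0,0.006,0,0,0]]])

```text
clock: 11.13
tool_pos: [500.8, -112.7, 77.0]
tool_rot: [[-0.914, 0.407, 0.0], [0.407, 0.914, -0.0], [-0.0, -0.0, -1.0]]
force: [-2.3, -0.2, 4.3]
opening: 0.494
finger_force: 42.4
```

It makes contact at TCP 77.0 mm, the height I expected. I release and then rise.

Emit:
arm_command(moves=[[[0,0,0,0,0,0],[0,0,0,0,0,0],[0,0,0,0,0,0],[0,0,0,0,0,0],[0,0,0,0,0,0],[0,0,0,0,0,0]]], claw=1)

```text
clock: 11.63
tool_pos: [500.8, -112.7, 76.6]
tool_rot: [[-0.914, 0.407, 0.0], [0.407, 0.914, 0.0], [-0.0, 0.0, -1.0]]
force: [0.3, -0.6, 0.6]
opening: 0.999
finger_force: 0.0
```

Emit:
arm_command(moves=[[[0,0,-0.05,0,0,0],[0,0,-0.12,0,0,0],[0,0,-0.25,0,0,0],[0,0,-0.38,0,0,0],[-0.05,0.2,-0.4,0,0,0],[-0.1,0.4,-0.4,0,0,0],[-0.15,0.6,-0.4,0,0,0],[-0.2,0.75,-0.4,0,0,0]]])

```text
clock: 12.3
tool_pos: [605.3, 19.2, 196.7]
tool_rot: [[-0.913, 0.407, 0.001], [0.407, 0.913, -0.0], [-0.001, 0.0, -1.0]]
force: [0.4, -1.5, -0.6]
opening: 0.999
finger_force: 0.0
```

Emit:
arm_command(moves=[[[0,0.1,0,0,0,0],[0,0.1,0,0,0,0],[0,0.1,0,0,0,0]]])

```text
clock: 12.55
tool_pos: [616.9, 46.4, 195.6]
tool_rot: [[-0.915, 0.404, -0.001], [0.404, 0.915, -0.0], [0.001, -0.0, -1.0]]
force: [0.8, -0.4, 0.6]
opening: 1.004
finger_force: 0.0
```

Run:
```python
from h import *
o=arm.get_obs(); print(o["tool_pos"],o["force"],o["opening"])
ims=[]
for n,(x,y) in(("top",(385,135)),("scene",(355,195))):
    im,d,K,T=grab(n); g=cloud(d,K,T).reshape(-1,3); r=np.hypot(g[:,0]-501,g[:,1]+113.5)
    for nm,a,b,lo,hi in(("disc",40,60,50,70),("flange top",25,30,60,90),("barrel top",14,20,80,115)):
        q=g[(r>a)&(r<b)&(g[:,2]>lo)&(g[:,2]<hi)]
        if len(q)>8:
            A=np.c_[q[:,:2]-[501,-113.5],np.ones(len(q))]; print(n,nm,len(q),np.median(q[:,2]).round(1),np.linalg.lstsq(A,q[:,2],rcond=None)[0].round(3))
    ims.append(cv2.resize(im[y:y+80,x-5:x+75],None,fx=5,fy=5,interpolation=cv2.INTER_CUBIC))
cv2.imwrite("pics/end.png",np.hstack(ims))
```

```text
[616.88076399  46.36832062 195.61033933] [ 0.79090441 -0.41495406  0.61458099] 1.0039237476114555
scene disc 420 59.4 [-3.0000e-03  7.0000e-03  5.9391e+01]
scene flange top 66 73.5 [ 0.12   0.08  74.305]
scene barrel top 84 98.3 [2.8700e-01 5.5000e-02 9.6899e+01]
```

View pics/end.png

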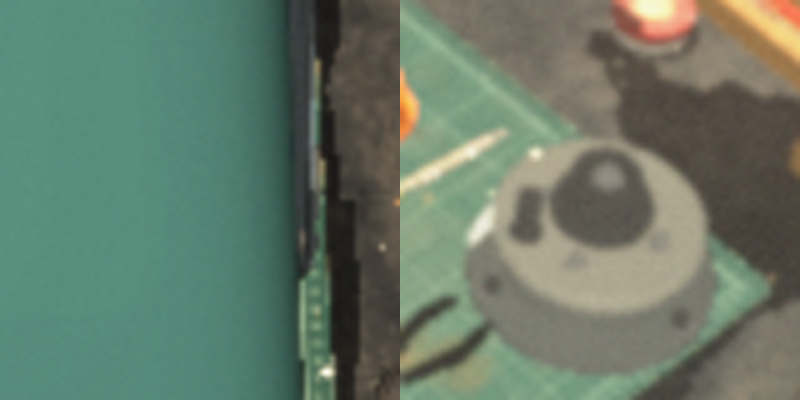

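The scene crop shows the collar seated centrally over the spindle (about (605,195)), with the plate flat. The flange top reads about 74 mm, as it should, and the gripper is well clear.

```bash
python3 -c "
from h import *
print(arm.finish_job())"
```

```text
the job is handed in; nothing more can be done
None
```

The job is handed in: the driver plate dropped over all four studs and lies flat on its seat, and the steel collar rests flange down on its hub, released, at 12.6 s on the robot's clock.

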